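# Check the wire-reel caddies back in

### The job

Put the wire-reel caddies away: hang each of them by its handle on a hook of its own on the rack (any hook will do, with the bar across both prongs), and press the tally counter's red paddle fully down once for each reel there is (two reels to a caddy), so that the dial shows how many reels are on the rack. Leave the other things on the table where they are.

Things in the scene. Friction and masses are not known exactly. Their poses are not given: they have to be found in the camera images.
- caddy_red: reel caddy with red wire (may be absent): red tray 64 x 124 mm (x, y), two red wire reels on it up to 48 mm high, and a rigid steel handle: uprights at y = +-60 mm and a straight flat bar (12 mm wide, 10 mm thick) joining them along the caddy's y axis, its middle at 115 mm. About 0.25 kg. Origin: centre of the underside; z up. Starts standing on the table.
- caddy_red_bar (a point): middle of the handle bar of the red caddy, on the bar's centreline, 115 mm above its underside; the bar runs along its y axis (uprights' inner faces 55 mm to either side).
- caddy_yellow: reel caddy with yellow wire (may be absent): yellow tray 64 x 124 mm (x, y), two yellow wire reels on it up to 48 mm high, and a rigid steel handle: uprights at y = +-60 mm and a straight flat bar (12 mm wide, 10 mm thick) joining them along the caddy's y axis, its middle at 115 mm. About 0.25 kg. Origin: centre of the underside; z up. Starts standing on the table.
- caddy_yellow_bar (a point): middle of the handle bar of the yellow caddy, on the bar's centreline, 115 mm above its underside; the bar runs along its y axis (uprights' inner faces 55 mm to either side).
- caddy_green: reel caddy with green wire (may be absent): green tray 64 x 124 mm (x, y), two green wire reels on it up to 48 mm high, and a rigid steel handle: uprights at y = +-60 mm and a straight flat bar (12 mm wide, 10 mm thick) joining them along the caddy's y axis, its middle at 115 mm. About 0.25 kg. Origin: centre of the underside; z up. Starts standing on the table.
- caddy_green_bar (a point): middle of the handle bar of the green caddy, on the bar's centreline, 115 mm above its underside; the bar runs along its y axis (uprights' inner faces 55 mm to either side).
- caddy_blue: reel caddy with blue wire (may be absent): blue tray 64 x 124 mm (x, y), two blue wire reels on it up to 48 mm high, and a rigid steel handle: uprights at y = +-60 mm and a straight flat bar (12 mm wide, 10 mm thick) joining them along the caddy's y axis, its middle at 115 mm. About 0.25 kg. Origin: centre of the underside; z up. Starts standing on the table.
- caddy_blue_bar (a point): middle of the handle bar of the blue caddy, on the bar's centreline, 115 mm above its underside; the bar runs along its y axis (uprights' inner faces 55 mm to either side).
- rack: fixed hanging rack, always on the far side of the table: a grey rail 630 mm long along its y axis, top 204 mm above the table, on two end posts, with four hooks 150 mm apart. Origin: on the table under the middle of the rail. The hooks point to the rack's -x (towards the robot).
- hook0 (a point): seat of hook 0 (0 at the rack's -y end): two 8 mm prongs, 33 mm to either side of this point along the rack's y (58 mm clear between, room for gripping fingers). Here the centre of a hung bar rests (within 10 mm in x), lying along the rack's y, 180 mm above the table and 59 mm in front of the rail's middle. The prong tips turn up 25 mm nearer the robot, to 18 mm above this point. Axes as the rack.
- hook1 (a point): seat of hook 1 (0 at the rack's -y end): two 8 mm prongs, 33 mm to either side of this point along the rack's y (58 mm clear between, room for gripping fingers). Here the centre of a hung bar rests (within 10 mm in x), lying along the rack's y, 180 mm above the table and 59 mm in front of the rail's middle. The prong tips turn up 25 mm nearer the robot, to 18 mm above this point. Axes as the rack.
- hook2 (a point): seat of hook 2 (0 at the rack's -y end): two 8 mm prongs, 33 mm to either side of this point along the rack's y (58 mm clear between, room for gripping fingers). Here the centre of a hung bar rests (within 10 mm in x), lying along the rack's y, 180 mm above the table and 59 mm in front of the rail's middle. The prong tips turn up 25 mm nearer the robot, to 18 mm above this point. Axes as the rack.
- hook3 (a point): seat of hook 3 (0 at the rack's -y end): two 8 mm prongs, 33 mm to either side of this point along the rack's y (58 mm clear between, room for gripping fingers). Here the centre of a hung bar rests (within 10 mm in x), lying along the rack's y, 180 mm above the table and 59 mm in front of the rail's middle. The prong tips turn up 25 mm nearer the robot, to 18 mm above this point. Axes as the rack.
- counter: fixed blue bench tally counter, 180 x 110 x 60 mm (x, y, z), on a black rubber foot; its round dial with a clear window (top at 69 mm) at its +x end, its red paddle over its -x end. Origin: centre of the underside.
- paddle_pad (a point): middle of the black rubber pad on the top face of the red paddle, where to press: 78 mm from the paddle's hinge, 44 mm wide. At rest about 116 mm above the table; fully pressed it lies 33 mm lower (83 mm above the table) and about 11 mm farther towards the counter's -x.
- paddle (a joint): angle of the sprung paddle, rad: 0 at rest (up), 0.45 fully pressed (hard stop). Pressing takes about 4 N at first and 8 N at the stop, straight down on the pad; it springs back when let go. A press counts only when it goes right down to the stop, after the paddle has come right up.
- dial (a joint): reading of the counter's dial, rad: 0 at the start (black pointer at the red dot). Each full press of the paddle ratchets it on by one dot = 0.628 rad (counter-clockwise seen from above); it never goes back. A partial press moves it only part of a step, and the next full press completes that same step. There are ten dots.
- driver: bystander, to be left alone: yellow-handled screwdriver, 170 mm, lying.
- reel: bystander, to be left alone: orange reel, 60 mm across, 40 mm high.
- cleaner: bystander, to be left alone: small steel bowl (tip cleaner), 68 mm across, 35 mm high.
- meter: bystander, to be left alone: yellow multimeter, 140 x 75 x 32 mm.
- flux: bystander, to be left alone: amber jar of flux, 44 mm across, 70 mm high.
- pliers: bystander, to be left alone: red-handled pliers, about 170 mm long, 12 mm high.

How it is judged (in metres and radians):
At the end, for the whole second after the job is handed in: Every present caddy's bar middle is within 30 mm of a hook's seat point; the caddy hangs upright (tilt under 0.4 rad) and nearly still (under 0.08 m/s); the dial stands at 0.628 rad times twice the number of caddies (6 or 8 steps), within 0.2 rad; the paddle is up (under 0.1 rad) ((distance between caddy_red_bar and hook0 below 0.03 m or distance between caddy_red_bar and hook1 below 0.03 m or distance between caddy_red_bar and hook2 below 0.03 m or distance between caddy_red_bar and hook3 below 0.03 m) and (distance between caddy_yellow_bar and hook0 below 0.03 m or distance between caddy_yellow_bar and hook1 below 0.03 m or distance between caddy_yellow_bar and hook2 below 0.03 m or distance between caddy_yellow_bar and hook3 below 0.03 m) and (distance between caddy_green_bar and hook0 below 0.03 m or distance between caddy_green_bar and hook1 below 0.03 m or distance between caddy_green_bar and hook2 below 0.03 m or distance between caddy_green_bar and hook3 below 0.03 m) and (distance between caddy_blue_bar and hook0 below 0.03 m or distance between caddy_blue_bar and hook1 below 0.03 m or distance between caddy_blue_bar and hook2 below 0.03 m or distance between caddy_blue_bar and hook3 below 0.03 m) and angle between each of caddy_red, caddy_yellow, caddy_green, caddy_blue's own z axis and vertical below 0.4 rad and linear speed of each of caddy_red, caddy_yellow, caddy_green, caddy_blue below 0.08 m/s and ((((height (world z) of caddy_red above 50 m and value of joint dial above -9 rad) or (height (world z) of caddy_yellow above 50 m and value of joint dial above -9 rad) or (height (world z) of caddy_green above 50 m and value of joint dial above -9 rad) or (height (world z) of caddy_blue above 50 m and value of joint dial above -9 rad)) and value of joint dial between 3.5698 and 3.9698 rad) or (not (height (world z) of caddy_red above 50 m and value of joint dial above -9 rad) and not (height (world z) of caddy_yellow above 50 m and value of joint dial above -9 rad) and not (height (world z) of caddy_green above 50 m and value of joint dial above -9 rad) and not (height (world z) of caddy_blue above 50 m and value of joint dial above -9 rad) and value of joint dial between 4.8264 and 5.2264 rad)) and value of joint paddle below 0.1 rad); the robot touches nothing.
It fails at once if a bystander (screwdriver, orange reel, bowl, multimeter, jar or pliers) was moved more than 50 mm (distance of any of driver, reel, cleaner, meter, flux, pliers from where it was at the start of the episode above 0.05 m).
Of caddy_red, caddy_yellow, caddy_green, caddy_blue only 3 to 4 are there at a start; the rules pass over those that are not, and their reading is None.
At some moment in a run one of caddy_red, caddy_yellow, caddy_green, caddy_blue may be knocked a few centimetres aside while the robot is not near it.
It also fails if it takes over 192 s, if anything falls off the work surface, if the arm or the gripper's body presses on something with over 40 N, if the wrist force passes 120 N, or if a joint passes its speed limit or range.

### The arm

A 6-joint arm with a two-finger parallel gripper is mounted at the origin on the work surface. World frame = base frame: x ahead of the robot, y to its left, z up, the work surface at z = 0. Lengths are in mm, angles in rad, forces in N, time in s.
With the tool pointing down it reaches from about 375 to 900 mm from the base axis. Payload 3.1 kg.
Tool frame: the origin (TCP) lies where the fingers leave the gripper's body, on its centre line; the fingertips stand 73 mm ahead of it and the grasp point (between the pads) lies 54 mm ahead of it (bot.tip_reach is the z of the fingertips in the tool frame, in mm); z points along the fingers, y is the line along which they close (so a half turn about z gives the same grasp; the last joint's range is limited). The gripper opens to 85 mm and grips with 20 to 120 N. Pads are 22 mm wide; open, the fingers measure 114 mm over their backs; the gripper's body (76 mm by 85 mm) begins 54 mm behind the grasp point. The pads swing forward as they close: fully open they stand 13 mm farther back than shut.
Start: joints at [-1.335, 0.527, 1.433, -0, 1.181, -0.178], TCP at [251.327, -572.217, 303.91] pointing down, gripper open.
Joint ranges: [-3.08, 3.08], [-0.75, 2.2], [0.22, 2.44], [-1.43, 4.57], [0, 2.65], [-2.85, 2.85]. Speed limits (rad/s): [2.79, 2.79, 3.14, 3.14, 3.14, 3.14].

### API

Orientations are given as a unit quaternion [x, y, z, w].
In Python, from workcell import bot, eyes, close_job gives the robot as it stands.
- The arm moves only by the shell command python3 -m pendant 'ROWS' [FORCE]. ROWS is JSON, one flat list of numbers, 7 for each row, row after row: the shift along the tool's x, y, z scaled (see below), then the turn, a rotation vector about the tool's x, y, z scaled (see below), then the gripper's target within -1 to 1 (fully open at 1, half-way at 0, shut at -1). In form: [x, y, z, rx, ry, rz, fingers, x, y, z, rx, ry, rz, fingers, ...]. A call has 1 to 5 rows; each row shifts and turns the commanded pose from where the row before left it, along the tool's axes as they then stand; what a row does not reach is not made up. The controller multiplies each number of a shift by 0.3 m and each number of a turn by 5 degrees. A row lasts 1/8 s, in which the tool goes at most 62.5 mm and 10.7 degrees, less where a joint would pass 70% of its speed; a pose out of reach is approached as far as the arm can. A call with a number of a shift or a turn outside -1 to 1 is refused whole. A call with a gripper value outside its range is refused whole. The fingers move at their own pace and stop on an object; FORCE is the grip in N (left out, the last holds). Time passes only in rows, so rows that do not move let the fingers close. It gives the time, the measured TCP pose, the force, the opening and the grip force at its end, in the units of the state.
- bot.get_obs(): the state, without advancing time (a new reading comes with each control period).
- eyes.read_camera(name): name is "side" or "top" or "wrist"; returns a dict with "image" (480x640x3 uint8, red, green, blue), "z_map" (480x640 float32, mm along the optical axis (not along the pixel's ray), 0 where there is no reading), "fx", "fy", "cx", "cy" (pixels), "world_from_camera" (4x4, takes a point from camera to world coordinates); the wrist camera has in their place "tool_from_camera" (4x4, takes a point from camera to tool coordinates, whose origin is the TCP and whose axes are the flange's). Camera axes: x right, y down, z forward; pixel columns grow to the right and rows downward; lengths in mm; the calibration is good to about 2 mm. The wrist camera is an equidistant fisheye: a pixel r from the principal point sees the ray r / f radians off the axis. A picture is of the moment at which its call begins: read the wrist's pose just before it.
- close_job(): hands the job in; it is judged then, once.
The state is a dict: "clock": time; "qpos": joint angles; "joint_vel": joint speeds; "joint_torque": joint torques, N m; "eef_pos": TCP position; "eef_rot": TCP orientation; "contact_force": force on the tool from outside, world axes, zero at the start; "wrist_torque": the same for the moment, N m; "finger_gap": finger opening in mm; "grasp_force": force on a finger pad.
Only numpy, scipy, OpenCV 4.12 (cv2) and the standard library are available. Lean on these libraries where they do the work, as an engineer would, in place of code of your own. Each camera call takes 0.05 s, during which the arm holds its last target. There are 200 camera calls.

## Working session

There is one attempt and no reset: what is moved stays moved. The work goes in short steps, Python scripts to look and compute and a shell command to move; the robot and the scene stay as the last step left them, time stands still between calls to the robot, and variables do not carry over. Pictures are saved under pics/ and viewed, at most 14 in all, crops included, and the job is handed in when it is done.

```bash
ls; mkdir -p pics; python3 - <<'E'
from workcell import bot, eyes
import cv2, numpy as np
print(bot.get_obs())
for n in ("top","side"):
    d=eyes.read_camera(n)
    cv2.imwrite(f"pics/{n}0.png",d["image"][:,:,::-1]); np.savez(f"{n}0.npz",**d)
    print(n,d["fx"],d["fy"],d["cx"],d["cy"],d["world_from_camera"])
E
```

```text
pics
{'clock': 0.0, 'qpos': array([-1.33547503e+00,  5.28431802e-01,  1.43393096e+00,  3.32225250e-05,
        1.18137337e+00, -1.78456397e-01]), 'joint_vel': array([ 8.80550514e-04, -1.47078859e-03,  8.69434675e-04,  7.18191287e-05,
       -1.20084895e-04, -8.47200054e-04]), 'joint_torque': array([-2.13842824e-03, -4.42357099e+01, -1.78024095e+01, -2.11633451e-04,
        8.42261827e-03, -4.86239230e-06]), 'eef_pos': array([ 251.21816182, -571.66829291,  302.94543867]), 'eef_rot': array([ 9.78675468e-01,  2.05409785e-01, -1.51134907e-05, -1.07174268e-03]), 'contact_force': array([-0.31801756, -0.84652651, -0.02863145]), 'wrist_torque': array([-0.03955051,  0.02882654, -0.02123781]), 'grasp_force': 0.0, 'finger_gap': 85.25219437862047}
top 465.3939526095849 465.3939526095849 315.97057286287355 249.13587973938542 [[ 1.91803092e-02 -9.87122179e-01  1.58814102e-01  3.38007837e+02]
 [-9.99812728e-01 -1.85278329e-02  5.58818452e-03  2.37638732e+01]
 [-2.57373974e-03 -1.58891543e-01 -9.87292689e-01  1.16880456e+03]
 [ 0.00000000e+00  0.00000000e+00  0.00000000e+00  1.00000000e+00]]
side 508.53835727669536 508.53835727669536 326.80670188357294 233.28084266753044 [[-8.91458600e-01 -2.99482073e-01  3.40017724e-01  1.22663697e+02]
 [-4.53090576e-01  5.83837465e-01 -6.73678517e-01  8.44125044e+02]
 [ 3.23955285e-03 -7.54615334e-01 -6.56159434e-01  9.13564169e+02]
 [ 0.00000000e+00  0.00000000e+00  0.00000000e+00  1.00000000e+00]]
```

View pics/top0.png

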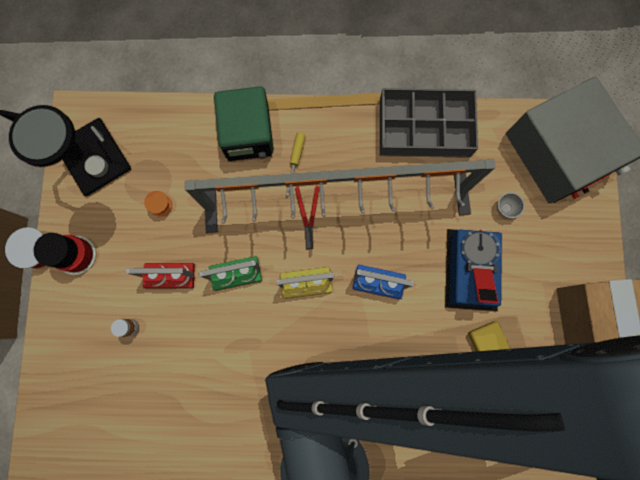

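View pics/side0.png

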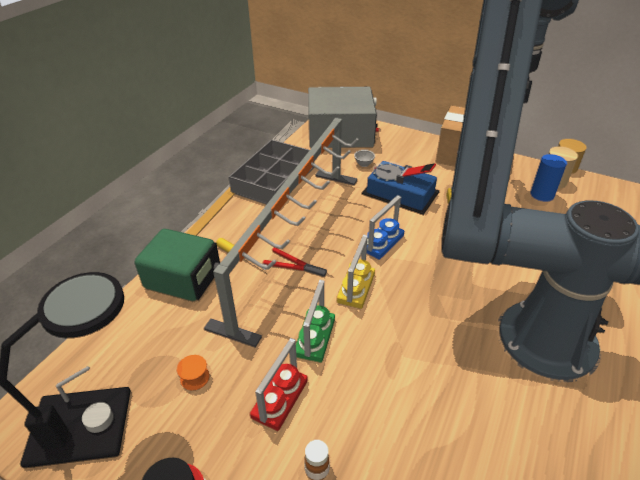

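All four caddies are present, so 8 presses: red (165,276), green (235,273), yellow (306,283), blue (382,282). The rack rail runs from (190,185) to (490,165), and the counter is at (475,268) with its pad at about (485,292). Next I'll measure these from depth.

```bash
cat > h.py <<'E'
import numpy as np, cv2
def cloud(d):
    z=d["z_map"]; v,u=np.mgrid[:480,:640]
    P=np.stack([(u-d["cx"])/d["fx"]*z,(v-d["cy"])/d["fy"]*z,z,np.ones_like(z)],-1)@np.asarray(d["world_from_camera"]).T
    P=P[...,:3]; P[z<=0]=np.nan; return P
def line(q,n=""):
    """centre & yaw of an elongated xy blob (end to end middle)"""
    q=q[~np.isnan(q).any(1)]
    m=np.median(q[:,:2],0); w,V=np.linalg.eigh(np.cov((q[:,:2]-m).T)); a=V[:,1]*np.sign(V[1,1]); b=np.array([a[1],-a[0]])
    s=(q[:,:2]-m)@a; t=(q[:,:2]-m)@b; lo,hi=np.percentile(s,[1,99])
    c=m+a*(lo+hi)/2+b*np.median(t)
    print(n,len(q),"c",c.round(1),"len",round(hi-lo),"w",np.percentile(t,[5,95]).round(1),"yaw of +y off world y (ccw)",round(np.arctan2(-a[0],a[1]),3),"z",np.median(q[:,2]).round(1)); return c,a
E
python3 - <<'E'
from h import *
for n in("top","side"):
    d=np.load(n+"0.npz"); P=cloud(d); z=P[...,2]; v,u=np.mgrid[:480,:640]
    boxes=dict(top=dict(red=(120,250,200,300),green=(197,250,264,300),yellow=(272,250,340,305),blue=(350,255,415,305)),
     side=dict(red=(240,330,312,430),green=(290,275,340,365),yellow=(335,230,380,310),blue=(360,190,410,260)))[n]
    print(n)
    for k,(a,b,c,e) in boxes.items():
        m=(u>=a)&(u<c)&(v>=b)&(v<e)
        if (m&(z>104)&(z<130)).sum()>10: line(P[m&(z>104)&(z<130)],k+" bar")
        if n=="top": line(P[m&(z>5)&(z<60)],k+" tray")
    m=(z>196)&(z<212)&(P[...,0]>500)&(P[...,0]<750)&(abs(P[...,1])<450); c,a=line(P[m],"rail")
    m=(z>150)&(z<203)&(P[...,0]>480)&(P[...,0]<750)&(abs(P[...,1])<450); q=P[m]
    b=np.array([a[1],-a[0]])  # rack +x
    s=(q[:,:2]-c)@a; t=(q[:,:2]-c)@b
    h=(t<-30)&(t>-100)
    print("prong s hist",[(int(x),int(k)) for k,x in zip(*np.histogram(s[h],np.arange(-320,321,10))) if k])
    print("rack t range",np.percentile(t[h],[1,99]))
    if n=="top":
        for name,(x0,y0,x1,y1) in dict(pad=(478,288,494,302),paddle=(472,265,497,305),dial=(468,235,494,260)).items():
            q=P[y0:y1,x0:x1].reshape(-1,3); print(name,np.nanmedian(q,0).round(1))
        for y in range(262,306,3): print(y,P[y,480:492:5].round(0).tolist())
        m=(u>440)&(u<510)&(v>225)&(v<315)&(z>50)&(z<66); line(P[m],"body")
E
```

```text
top
red bar 301 c [449.7 378. ] len 168 w [-4.6  5. ] yaw of +y off world y (ccw) 0.012 z 119.7
red tray 1135 c [441.9 399.1] len 132 w [-22.4  37.5] yaw of +y off world y (ccw) 0.041 z 42.6
green bar 326 c [458.5 231.6] len 127 w [-5.6  5.3] yaw of +y off world y (ccw) 0.227 z 119.7
green tray 1065 c [448.4 228.9] len 124 w [-21.   38.6] yaw of +y off world y (ccw) 0.238 z 43.0
yellow bar 321 c [438.7  55.5] len 127 w [-5.3  5.7] yaw of +y off world y (ccw) 0.15 z 119.7
yellow tray 1050 c [429.7  53.4] len 123 w [-21.4  38.9] yaw of +y off world y (ccw) 0.141 z 43.4
blue bar 327 c [ 444.1 -125.7] len 127 w [-5.  6.] yaw of +y off world y (ccw) -0.193 z 120.0
blue tray 1073 c [ 434.9 -124.2] len 124 w [-21.4  39.2] yaw of +y off world y (ccw) -0.183 z 43.3
rail 3238 c [655.5 -18.1] len 658 w [-9.1 11.5] yaw of +y off world y (ccw) 0.091 z 203.8
prong s hist [(-270, 8), (-260, 86), (-200, 51), (-190, 32), (-120, 15), (-110, 72), (-50, 63), (-40, 25), (30, 21), (40, 63), (100, 71), (110, 14), (180, 29), (190, 54), (250, 76), (260, 9)]
rack t range [-85.23741693 -30.48859865]
pad [ 410.
[... 1297 characters left out ...]
ide
red bar 507 c [450.6 379.5] len 166 w [-4.4  6.7] yaw of +y off world y (ccw) 0.015 z 118.4
green bar 386 c [456.2 260.4] len 182 w [-6.4  9.9] yaw of +y off world y (ccw) 0.162 z 118.5
yellow bar 254 c [440.5  56.8] len 129 w [-5.1  5.8] yaw of +y off world y (ccw) 0.15 z 118.4
blue bar 313 c [446.9 -68.1] len 236 w [-12.3  12.7] yaw of +y off world y (ccw) -0.032 z 118.3
rail 1785 c [656.8 -12.1] len 659 w [-9.7 10.8] yaw of +y off world y (ccw) 0.093 z 202.8
prong s hist [(-270, 49), (-260, 17), (-210, 5), (-200, 66), (-120, 56), (-110, 22), (-60, 6), (-50, 72), (30, 70), (40, 15), (90, 4), (100, 87), (180, 81), (190, 17), (240, 7), (250, 106)]
rack t range [-83.67687374 -30.97422549]
```

```bash
python3 - <<'E'
import cv2
i=cv2.imread("pics/top0.png"); 
cv2.imwrite("pics/top0z.png",cv2.resize(i[215:325,430:530],None,fx=5,fy=5,interpolation=cv2.INTER_CUBIC))
E
```

```text
(no output)
```

View pics/top0z.png

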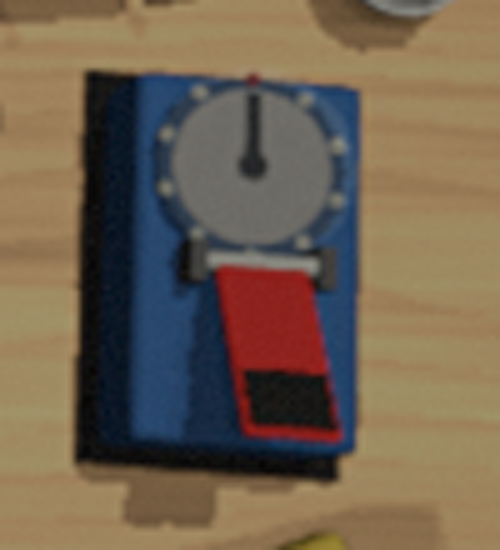

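The counter's pad centre is at pixel (488,295), about (410,-357,117), and the dial pointer is on the red dot. Next I refine the rack and red bar, and move over the pad with the fingers shut.

```bash
cat > go.py <<'E'
import sys, numpy as np
from scipy.spatial.transform import Rotation as R
from workcell import bot
# usage: go.py x y z(TCP) [phi]  -> total shift in tool axes (scaled units) and turn rz (units of 5deg)
o=bot.get_obs(); r=R.from_quat(o["eef_rot"]); M=r.as_matrix(); p=np.array(o["eef_pos"])
phi=np.arctan2(M[1,0],M[0,0])
print("t",round(o["clock"],2),"pos",p.round(1),"phi",round(phi,3),"tilt",round(np.degrees(np.arccos(-M[2,2])),2),"gap",round(o["finger_gap"],1),"F",np.round(o["contact_force"],1))
if len(sys.argv)>3:
    t=np.array([float(a) for a in sys.argv[1:4]]); f=float(sys.argv[4]) if len(sys.argv)>4 else phi
    D=np.array([[np.cos(f),np.sin(f),0],[np.sin(f),-np.cos(f),0],[0,0,-1]])
    print("shift units, old axes",(M.T@(t-p)/300).round(3),"| after turning",(D@(t-p)/300).round(3),"turn units rz",round(-np.degrees((f-phi+np.pi)%(2*np.pi)-np.pi)/5,2))
E
python3 - <<'E'
from h import *
S=[]
for n in("top","side"):
    d=np.load(n+"0.npz"); P=cloud(d); z=P[...,2]; v,u=np.mgrid[:480,:640]
    if n=="top":
        m=(u>=120)&(u<193)&(v>=250)&(v<300)&(z>104)&(z<130); line(P[m],"red")
    m=(z>196)&(z<212)&(P[...,0]>500)&(P[...,0]<750)&(abs(P[...,1])<450); c,a=line(P[m],"rail")
    m=(z>150)&(z<203)&(P[...,0]>480)&(P[...,0]<750)&(abs(P[...,1])<450); q=P[m]
    b=np.array([a[1],-a[0]]); s=(q[:,:2]-c)@a; t=(q[:,:2]-c)@b; h=(t<-30)&(t>-100); s=s[h]
    pr=[np.mean(s[(s>g-20)&(s<g+20)]) for g in(-260,-195,-110,-47,41,104,188,255)]
    off=np.mean(np.array(pr)-np.array([-258,-192,-108,-42,42,108,192,258])); print(np.round(pr,1),off)
    for i in range(4): print("hook",i,(c+a*(off-225+150*i)-59*b).round(1))
E
python3 -m pendant '[0.154,-0.09,0,0,0,0,-1, 0.154,-0.09,0,0,0,0,-1, 0.154,-0.09,0,0,0,0,-1, 0.154,-0.09,0,0,0,0,-1, 0.154,-0.09,0,0,0,0,-1]' 40
python3 -m pendant '[0,0,0,0,0,0,-1,0,0,0,0,0,0,-1]'; python3 go.py 407 -357 195
```

```text
red 295 c [449.5 397.4] len 129 w [-4.6  4.8] yaw of +y off world y (ccw) 0.02 z 119.7
rail 3238 c [655.5 -18.1] len 658 w [-9.1 11.5] yaw of +y off world y (ccw) 0.091 z 203.8
[-257.  -191.2 -107.7  -41.8   41.9  107.5  191.2  257.1] 0.005289922494717381
hook 0 [ 617.2 -247.5]
hook 1 [603.6 -98.2]
hook 2 [590.   51.2]
hook 3 [576.3 200.6]
rail 1785 c [656.8 -12.1] len 659 w [-9.7 10.8] yaw of +y off world y (ccw) 0.093 z 202.8
[-261.2 -195.9 -111.3  -45.9   38.2  104.   187.9  253.9] -3.782876672331464
hook 0 [ 619.2 -245.4]
hook 1 [605.3 -96. ]
hook 2 [591.4  53.3]
hook 3 [577.5 202.7]
clock: 0.72
eef_pos: [409.2, -354.1, 303.6]
eef_rot: [0.979, 0.205, -0.0, -0.0]
contact_force: [0.4, 0.4, 0.1]
finger_gap: 0.2
grasp_force: 0.0
clock: 0.98
eef_pos: [408.6, -355.8, 303.8]
eef_rot: [0.979, 0.206, -0.0, 0.0]
contact_force: [-0.6, 0.1, -0.4]
finger_gap: -0.3
grasp_force: 0.0
t 0.97 pos [ 408.6 -355.8  303.8] phi 0.415 tilt 0.03 gap -0.3 F [-0.6  0.1 -0.4]
shift units, old axes [-0.006  0.001  0.363] | after turning [-0.006  0.001  0.363] turn units rz -0.0
```

```bash
python3 -m pendant '[-0.006,0,0.18,0,0,0,-1, 0,0,0.18,0,0,0,-1, 0,0,0,0,0,0,-1]'; python3 -m pendant '[0,0,0.06,0,0,0,-1,0,0,0.04,0,0,0,-1,0,0,0,0,0,0,-1]';python3 -m pendant '[0,0,0.015,0,0,0,-1,0,0,0,0,0,0,-1]';python3 -m pendant '[0,0,0.01,0,0,0,-1,0,0,0,0,0,0,-1]'
```

```text
clock: 1.35
eef_pos: [405.3, -356.5, 192.8]
eef_rot: [0.979, 0.204, -0.001, -0.003]
contact_force: [1.9, 0.7, 3.1]
finger_gap: -0.2
grasp_force: 1.2
clock: 1.72
eef_pos: [406.8, -358.5, 168.2]
eef_rot: [0.979, 0.205, 0.0, 0.002]
contact_force: [-1.4, -0.5, 5.3]
finger_gap: 0.1
grasp_force: 2.4
clock: 1.98
eef_pos: [406.8, -358.4, 164.3]
eef_rot: [0.979, 0.205, 0.0, 0.002]
contact_force: [-3.0, -0.8, 5.5]
finger_gap: 0.2
grasp_force: 2.7
clock: 2.22
eef_pos: [406.6, -358.4, 161.4]
eef_rot: [0.979, 0.205, -0.0, 0.002]
contact_force: [-3.3, -0.7, 6.2]
finger_gap: -0.3
grasp_force: 2.9
```

```bash
for i in 1 2 3; do python3 -m pendant '[0,0,0.01,0,0,0,-1,0,0,0,0,0,0,-1]' | grep -E 'pos|force'; done
```

```text
eef_pos: [406.4, -358.4, 158.4]
contact_force: [-4.1, -0.2, 6.8]
grasp_force: 3.0
eef_pos: [406.3, -358.3, 155.4]
contact_force: [-5.1, -0.3, 6.2]
grasp_force: 3.2
eef_pos: [406.2, -358.4, 154.0]
contact_force: [-6.8, 0.9, 18.0]
grasp_force: 8.9
```

```bash
for i in 1; do python3 -m pendant '[0,0,-0.18,0,0,0,-1,0,0,0,0,0,0,-1,0,0,0.1,0,0,0,-1,0,0,0.08,0,0,0,-1,0,0,0,0,0,0,-1]' | grep -E 'pos|force';python3 -m pendant '[0,0,0,0,0,0,-1]' | grep -E 'pos|force'; done; python3 -m pendant '[0,0,-0.18,0,0,0,-1,0,0,0,0,0,0,-1]'| grep -E 'pos|force'
python3 - <<'E'
from workcell import eyes
import cv2
d=eyes.read_camera("side"); cv2.imwrite("pics/s1.png",cv2.resize(d["image"][140:230,340:460,::-1],None,fx=5,fy=5,interpolation=cv2.INTER_CUBIC))
E
```

```text
eef_pos: [406.6, -358.5, 153.8]
contact_force: [-5.8, 1.3, 22.9]
grasp_force: 11.6
eef_pos: [406.6, -358.5, 153.8]
contact_force: [-5.3, 1.2, 23.0]
grasp_force: 11.9
eef_pos: [408.2, -359.0, 207.9]
contact_force: [-0.0, -0.1, -0.2]
grasp_force: 0.0
```

View pics/s1.png

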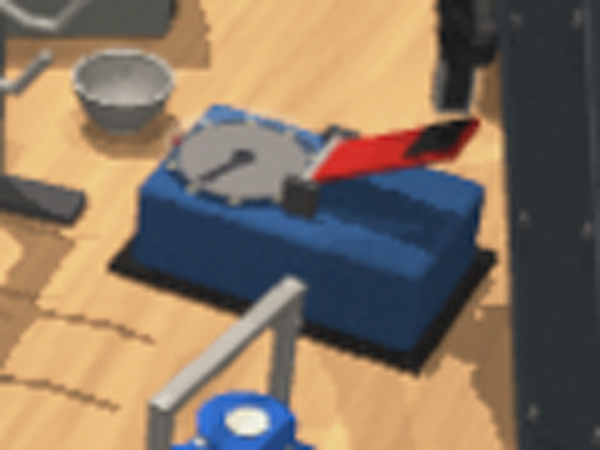

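Two steps are registered: the pointer tip is at crop (205,180), past the red dot at (178,140). Six more presses to go.

```bash
for i in 1 2 3 4 5 6; do python3 -m pendant '[0,0,0.1,0,0,0,-1,0,0,0.08,0,0,0,-1,0,0,0,0,0,0,-1,0,0,0,0,0,0,-1]' | grep -E 'pos|contact';python3 -m pendant '[0,0,-0.18,0,0,0,-1,0,0,0,0,0,0,-1,0,0,0,0,0,0,-1]' | grep -E 'pos|contact'; done
```

```text
eef_pos: [405.9, -357.3, 153.4]
contact_force: [-7.1, 2.6, 34.8]
eef_pos: [406.2, -355.9, 202.6]
contact_force: [0.2, -0.1, 0.6]
eef_pos: [405.6, -356.5, 153.1]
contact_force: [-8.8, 3.5, 41.8]
eef_pos: [406.1, -355.5, 201.8]
contact_force: [0.2, -0.1, 0.1]
eef_pos: [405.5, -356.2, 153.1]
contact_force: [-10.1, 3.7, 44.1]
eef_pos: [406.0, -355.3, 201.4]
contact_force: [-0.8, 0.1, -0.0]
eef_pos: [405.4, -356.1, 153.0]
contact_force: [-9.2, 4.8, 45.3]
eef_pos: [406.0, -355.3, 201.3]
contact_force: [-1.0, -0.2, -0.1]
eef_pos: [405.4, -356.1, 153.0]
contact_force: [-9.6, 4.3, 45.8]
eef_pos: [406.0, -355.2, 201.3]
contact_force: [-0.0, -0.0, 0.2]
eef_pos: [405.4, -356.1, 153.0]
contact_force: [-9.2, 3.9, 46.6]
eef_pos: [406.0, -355.3, 201.2]
contact_force: [0.1, 0.0, -0.1]
```

```bash
python3 -m pendant '[0,0,-0.1,0,0,-1,0,0,0,-0.1,0,0,-1,0,0,0,-0.1,0,0,-1,0,0,0,0,0,0,-1,0,0,0,0,0,0,-1,0]' >/dev/null;  python3 -m pendant '[0,0,0,0,0,-1,0,0,0,0,0,0,-1,0,0,0,0,0,0,-1,0,0,0,0,0,0,-1,0,0,0,0,0,0,-1,0]'>/dev/null; python3 -m pendant '[0,0,0,0,0,-1,0,0,0,0,0,0,0,0]'>/dev/null;
python3 - <<'E'
from h import *
from workcell import eyes
d=eyes.read_camera("top"); cv2.imwrite("pics/t2.png",d["image"][80:350,80:540,::-1]); P=cloud(d); z=P[...,2]; v,u=np.mgrid[:480,:640]
m=(u>=350)&(u<415)&(v>=255)&(v<305)&(z>104)&(z<130); line(P[m],"blue")
E
python3 go.py 444.5 -125.7 230 1.378
```

```text
blue 298 c [ 445.2 -121.4] len 118 w [-5.5  5.6] yaw of +y off world y (ccw) -0.186 z 119.8
t 10.82 pos [ 406.3 -355.8  291. ] phi 1.372 tilt 0.3 gap 42.9 F [0.2 0.5 0.2]
shift units, old axes [ 0.776 -0.026  0.206] | after turning [ 0.777 -0.022  0.203] turn units rz -0.07
```

View pics/t2.png

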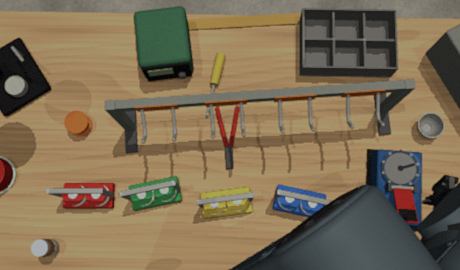

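```bash
python3 -m pendant '[0.155,-0.004,0.03,0,0,0,0.2,0.155,-0.004,0.04,0,0,0,0.2,0.155,-0.004,0.04,0,0,0,0.2,0.155,-0.004,0.04,0,0,0,0.2,0.155,-0.004,0.05,0,0,0,0.2]' >/dev/null; python3 -m pendant '[0,0,0,0,0,0,0.2,0,0,0,0,0,0,0.2]'>/dev/null; python3 go.py 445 -125.7 168 1.378
```

```text
t 11.7 pos [ 446.8 -127.5  233. ] phi 1.374 tilt 0.02 gap 51.3 F [ 0.4 -0.2 -0.5]
shift units, old axes [ 0.005 -0.007  0.217] | after turning [ 0.005 -0.007  0.217] turn units rz -0.05
```

Next: descend, grip and lift to TCP z ≈ 309.

```bash
python3 -m pendant '[0.005,-0.007,0.1,0,0,0,0.2,0,0,0.1,0,0,0,0.2,0,0,0.017,0,0,0,0.2,0,0,0,0,0,0,0.2]' | grep -E "pos|force"; python3 -m pendant '[0,0,0,0,0,0,-1,0,0,0,0,0,0,-1,0,0,0,0,0,0,-1,0,0,0,0,0,0,-1]' 60|grep -E "pos|force|gap"; python3 -m pendant '[0,0,-0.05,0,0,0,-1,0,0,-0.1,0,0,0,-1,0,0,-0.12,0,0,0,-1,0,0,-0.12,0,0,0,-1,0,0,-0.08,0,0,0,-1]' |grep -E "pos|force|gap"; python3 go.py 540 -236 311 1.662
```

```text
eef_pos: [445.0, -126.5, 168.5]
contact_force: [-0.1, 0.7, -0.1]
grasp_force: 0.0
eef_pos: [445.8, -125.9, 169.1]
contact_force: [1.0, -0.1, 6.4]
finger_gap: 10.9
grasp_force: 59.2
eef_pos: [444.3, -125.0, 310.4]
contact_force: [0.2, -0.3, -1.9]
finger_gap: 10.8
grasp_force: 58.8
t 13.32 pos [ 444.3 -125.   310.4] phi 1.374 tilt 0.02 gap 10.8 F [ 0.2 -0.3 -1.9]
shift units, old axes [-0.3    0.385 -0.002] | after turning [-0.397  0.284 -0.002] turn units rz -3.3
```

```bash
python3 -m pendant '[0,0,0,0,0,-0.83,-1,0,0,0,0,0,-0.83,-1,0,0,0,0,0,-0.83,-1,0,0,0,0,0,-0.82,-1]' >/dev/null;  python3 -m pendant '[-0.08,0.05,0,0,0,0,-1,-0.13,0.08,0,0,0,0,-1,-0.13,0.08,0,0,0,0,-1,-0.117,0.061,0,0,0,0,-1,0,0,0,0,0,0,-1]' | grep -E "pos|force|gap"; python3 go.py 618 -246.5 275 1.663
python3 - <<'E'
from workcell import eyes
import cv2
d=eyes.read_camera("wrist"); cv2.imwrite("pics/w1.png",d["image"][:,:,::-1]); print(d["fx"],d["cx"],d["cy"],d["tool_from_camera"])
E
```

```text
eef_pos: [539.1, -256.7, 308.2]
contact_force: [-1.4, 0.4, -1.6]
finger_gap: 10.5
grasp_force: 58.8
t 14.45 pos [ 539.1 -256.7  308.2] phi 1.661 tilt 0.03 gap 10.5 F [-1.4  0.4 -1.6]
shift units, old axes [0.01  0.265 0.11 ] | after turning [0.01  0.265 0.111] turn units rz -0.03
371.64829954431775 318.12609742919506 244.85962854805595 [[ 2.43576855e-04 -9.59761485e-01 -2.80816367e-01  7.12815295e+01]
 [ 9.99999938e-01  1.61838911e-04  3.14262614e-04  1.28929112e+00]
 [-2.56170138e-04 -2.80816426e-01  9.59761465e-01 -6.94822211e+01]
 [ 0.00000000e+00  0.00000000e+00  0.00000000e+00  1.00000000e+00]]
```

View pics/w1.png

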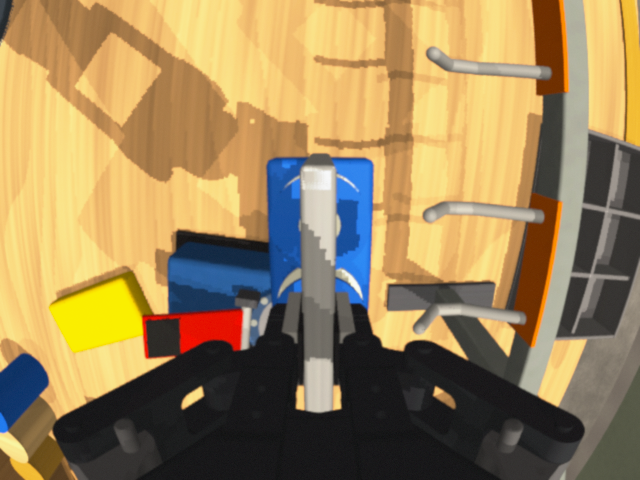

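The wrist view shows the bar gripped mid-length (about (318,290)) and hook 0's prongs at (430,315) and (430,213), straddling the bar's centre. I'll go forward.

```bash
python3 -m pendant '[0.01,0.05,0.02,0,0,0,-1,0,0.08,0.03,0,0,0,-1,0,0.08,0.04,0,0,0,-1,0,0.055,0.02,0,0,0,-1,0,0,0,0,0,0,-1]' | grep -E "force|gap"; python3 go.py 618 -246.5 235 1.663
```

```text
contact_force: [0.3, -0.6, -2.4]
finger_gap: 10.8
grasp_force: 59.0
t 15.12 pos [ 617.8 -242.9  275.3] phi 1.665 tilt 0.09 gap 10.8 F [ 0.3 -0.6 -2.4]
shift units, old axes [-0.012 -0.     0.134] | after turning [-0.012 -0.     0.134] turn units rz 0.02
```

```bash
python3 -m pendant '[-0.012,0,0.05,0,0,0,-1,0,0,0.05,0,0,0,-1,0,0,0.02,0,0,0,-1,0,0,0,0,0,0,-1]' | grep -E "pos|force|gap"; python3 -m pendant '[0,0,0.013,0,0,0,-1,0,0,0,0,0,0,-1]' | grep -E "pos|force|gap"; 
```

```text
eef_pos: [617.1, -247.8, 239.6]
contact_force: [0.7, 0.4, -1.0]
finger_gap: 10.8
grasp_force: 59.0
eef_pos: [618.1, -248.0, 236.7]
contact_force: [0.7, 0.5, -1.3]
finger_gap: 10.7
grasp_force: 59.0
```

```bash
python3 -m pendant '[0,0,0.01,0,0,0,-1,0,0,0,0,0,0,-1]' | grep -E "pos|force|gap";  python3 -m pendant '[0,0,0.005,0,0,0,-1,0,0,0,0,0,0,-1]' | grep -E "pos|force|gap"; 
```

```text
eef_pos: [619.1, -248.1, 234.3]
contact_force: [5.1, 0.1, 0.8]
finger_gap: 10.8
grasp_force: 59.2
eef_pos: [619.2, -248.2, 233.9]
contact_force: [4.5, 0.6, 5.8]
finger_gap: 10.7
grasp_force: 60.0
```

Seated at z ≈ 180. I'll release, rise and check.

```bash
python3 -m pendant '[0,0,0,0,0,0,-0.15,0,0,0,0,0,0,-0.15,0,0,0,0,0,0,-0.15]' | grep -E "pos|force|gap";  python3 -m pendant '[0,0,-0.05,0,0,0,-0.15,0,0,-0.1,0,0,0,-0.15,0,0,-0.15,0,0,0,-0.15,0,-0.19,0,0,0,-0.3,-0.15,0.1,-0.17,0,0,0,-0.3,-0.15]' | grep -E "pos|force|gap"
python3 - <<'E'
from h import *
from workcell import eyes
d=eyes.read_camera("top"); cv2.imwrite("pics/t3.png",d["image"][80:350,80:540,::-1]); P=cloud(d); z=P[...,2]; v,u=np.mgrid[:480,:640]
m=(u>=272)&(u<340)&(v>=250)&(v<305)&(z>104)&(z<130); line(P[m],"yellow")
X=P[...,0];Y=P[...,1]
m=(z>165)&(z<195)&(X>590)&(X<635)&(Y>-310)&(Y<-180); line(P[m],"hung blue")
E
python3 go.py 439.5 56 235 1.72
```

```text
eef_pos: [616.6, -247.6, 231.1]
contact_force: [-0.1, -0.4, -0.3]
finger_gap: 36.4
grasp_force: 0.0
eef_pos: [505.9, -230.7, 323.6]
contact_force: [0.6, 0.8, 0.3]
finger_gap: 36.0
grasp_force: 0.0
yellow 126 c [444.9  17.7] len 52 w [-5.5  5.3] yaw of +y off world y (ccw) 0.111 z 119.8
hung blue 286 c [ 616.  -231.1] len 94 w [-10.8  10.1] yaw of +y off world y (ccw) 0.14 z 184.0
t 17.43 pos [ 495.  -222.6  320.1] phi 1.716 tilt 1.08 gap 36.2 F [-9.4  7.3 -4.8]
shift units, old axes [ 0.942 -0.044  0.296] | after turning [ 0.946 -0.045  0.284] turn units rz -0.05
```

View pics/t3.png

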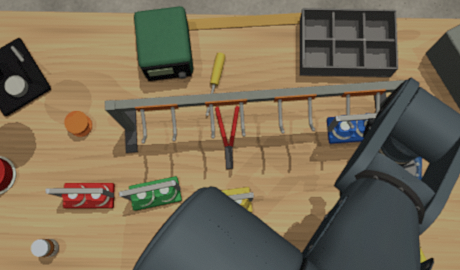

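Blue hangs on hook 0 (crop (352,125)) and yellow is partly behind the arm. I'll go above yellow.

```bash
python3 -m pendant '[0.15,-0.009,0.03,0,0,0,0.2,0.19,-0.009,0.03,0,0,0,0.2,0.19,-0.009,0.03,0,0,0,0.2,0.19,-0.009,0.04,0,0,0,0.2,0.19,-0.009,0.05,0,0,0,0.2]' >/dev/null; python3 -m pendant '[0.03,0,0.03,0,0,0,0.2,0,0,0,0,0,0,0.2,0,0,0,0,0,0,0.2]'|grep force
cat > w.py <<'E'
# bar seen by wrist camera: fisheye depth -> world; points with z in [105,130] near the TCP
from h import *
from scipy.spatial.transform import Rotation as R
from workcell import bot, eyes
o=bot.get_obs(); d=eyes.read_camera("wrist")
v,u=np.mgrid[:480,:640]; x=(u-d["cx"])/d["fx"]; y=(v-d["cy"])/d["fy"]; r=np.hypot(x,y)+1e-9
z=d["z_map"]; k=np.where((z>0)&(r<1.3),z*np.tan(np.minimum(r,1.3))/r,np.nan)
T=np.asarray(d["tool_from_camera"]); C=np.stack([x*k,y*k,z],-1)@T[:3,:3].T+T[:3,3]
P=C@R.from_quat(o["eef_rot"]).as_matrix().T+o["eef_pos"]
m=(P[...,2]>108)&(P[...,2]<128)&(np.hypot(*(P[...,:2]-o["eef_pos"][:2]).transpose(2,0,1))<110)&(C[...,2]>0)
# drop the gripper's own parts: fingers stand away from the bar plane
q=P[m]; line(q,"wrist bar")
cv2.imwrite("pics/wlast.png",d["image"][:,:,::-1])
E
python3 w.py; python3 go.py 439.5 56 168 1.72
```

```text
contact_force: [0.1, -0.5, -0.1]
grasp_force: 0.0
wrist bar 4254 c [442.7  54.6] len 126 w [-5.7  5.3] yaw of +y off world y (ccw) 0.152 z 119.3
t 18.48 pos [453.9  46.6 259.5] phi 1.713 tilt 0.12 gap 51.7 F [ 1.1  0.4 -0.1]
shift units, old axes [ 0.038 -0.044  0.305] | after turning [ 0.038 -0.043  0.305] turn units rz -0.08
```

```bash
python3 -m pendant '[0.036,-0.038,0.1,0,0,-0.08,0.2,0,0,0.1,0,0,0,0.2,0,0,0.08,0,0,0,0.2,0,0,0.022,0,0,0,0.2,0,0,0,0,0,0,0.2]' | grep -E "pos|force"; python3 -m pendant '[0,0,0,0,0,0,-1,0,0,0,0,0,0,-1,0,0,0,0,0,0,-1,0,0,0,0,0,0,-1]' 60|grep -E "pos|force|gap"; python3 -m pendant '[0,0,-0.05,0,0,0,-1,0,0,-0.1,0,0,0,-1,0,0,-0.12,0,0,0,-1,0,0,-0.12,0,0,0,-1,0,0,-0.08,0,0,0,-1]' |grep -E "pos|force|gap"; python3 go.py 524.6 -104.5 311 1.663
```

```text
eef_pos: [440.5, 56.2, 168.5]
contact_force: [-0.2, 1.1, 1.1]
grasp_force: 0.0
eef_pos: [440.7, 56.9, 169.1]
contact_force: [0.5, -0.4, 5.9]
finger_gap: 10.6
grasp_force: 59.2
eef_pos: [439.5, 57.1, 310.6]
contact_force: [0.8, -0.1, -2.5]
finger_gap: 10.7
grasp_force: 58.9
t 20.23 pos [439.5  57.1 310.6] phi 1.722 tilt 0.03 gap 10.7 F [ 0.8 -0.1 -2.5]
shift units, old axes [-0.575  0.199 -0.001] | after turning [-0.563  0.233 -0.001] turn units rz 0.68
```

```bash
python3 -m pendant '[-0.06,0.03,0,0,0,0.68,-1,-0.13,0.05,0,0,0,0,-1,-0.13,0.05,0,0,0,0,-1,-0.13,0.05,0,0,0,0,-1,-0.11,0.05,0,0,0,0,-1]' >/dev/null;  python3 -m pendant '[0,0.05,0.02,0,0,0,-1,0,0.08,0.03,0,0,0,-1,0,0.08,0.04,0,0,0,-1,0,0.055,0.03,0,0,0,-1,0,0,0,0,0,0,-1]' | grep -E "force|gap"; python3 go.py 604.5 -97 238 1.663
```

```text
contact_force: [0.3, 0.3, -1.8]
finger_gap: 10.8
grasp_force: 58.9
t 21.48 pos [604.2 -95.6 271.3] phi 1.663 tilt 0.2 gap 10.8 F [ 0.3  0.3 -1.8]
shift units, old axes [-0.005  0.001  0.111] | after turning [-0.005  0.001  0.111] turn units rz 0.0
```

```bash
python3 -m pendant '[-0.005,0,0.04,0,0,0,-1,0,0,0.05,0,0,0,-1,0,0,0.025,0,0,0,-1,0,0,0,0,0,0,-1]' | grep -E "pos|contact"; python3 -m pendant '[0,0,0.008,0,0,0,-1,0,0,0,0,0,0,-1]' | grep -E "pos|contact";python3 -m pendant '[0,0,0.005,0,0,0,-1,0,0,0,0,0,0,-1]' | grep -E "pos|contact"
```

```text
eef_pos: [604.0, -97.6, 238.2]
contact_force: [0.1, -0.2, -2.0]
eef_pos: [604.5, -97.6, 236.7]
contact_force: [1.0, -0.0, -1.8]
eef_pos: [605.0, -97.7, 235.4]
contact_force: [0.6, 0.0, -0.7]
```

```bash
python3 -m pendant '[0,0,0.005,0,0,0,-1,0,0,0.003,0,0,0,-1,0,0,0,0,0,0,-1]' | grep -E "pos|contact"; python3 -m pendant '[0,0,0,0,0,0,-0.15,0,0,0,0,0,0,-0.15,0,0,0,0,0,0,-0.15]' | grep -E "pos|contact|gap";  python3 -m pendant '[0,0,-0.05,0,0,0,-0.15,0,0,-0.1,0,0,0,-0.15,0,0,-0.15,0,0,0,-0.15,0.02,-0.19,0,0,0,-0.8,-0.15,0.1,-0.17,0,0,0,-0.8,-0.15]' | grep -E "pos|contact|gap"; python3 -m pendant '[0.1,0,0,0,0,0,0,0,0,0,0,0,0,0]' >/dev/null
python3 - <<'E'
from h import *
from workcell import eyes
d=eyes.read_camera("side"); P=cloud(d); z=P[...,2]; v,u=np.mgrid[:480,:640]; X=P[...,0];Y=P[...,1]
cv2.imwrite("pics/s4.png",d["image"][:,:,::-1])
line(P[(z>104)&(z<130)&(u>290)&(u<340)&(v>275)&(v<365)&(X>420)&(X<490)&(Y<310)&(Y>150)],"green")
E
python3 go.py 458 232 240 1.798
```

```text
eef_pos: [605.5, -97.8, 234.1]
contact_force: [2.2, 0.5, 5.3]
eef_pos: [603.6, -97.4, 231.9]
contact_force: [0.6, -0.3, -0.0]
finger_gap: 36.4
eef_pos: [491.3, -76.2, 324.1]
contact_force: [0.6, -0.9, -0.2]
finger_gap: 36.1
green 339 c [460.  233.1] len 128 w [-5.1  5.8] yaw of +y off world y (ccw) 0.228 z 118.3
t 24.15 pos [485.2 -46.  323.7] phi 1.804 tilt 0.14 gap 43.1 F [-0.  -0.8 -0.3]
shift units, old axes [0.923 0.125 0.278] | after turning [0.923 0.12  0.279] turn units rz 0.07
```

View pics/s4.png

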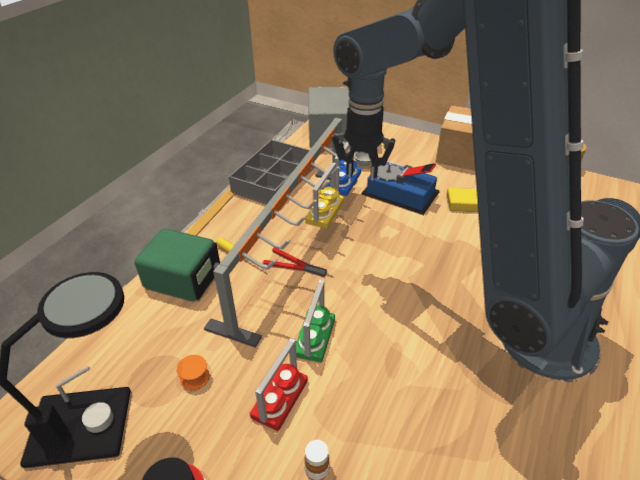

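Yellow (325,205) and blue (345,178) hang on their hooks. Green (315,335) and red (280,395) have not moved.

```bash
python3 -m pendant '[0.15,0.02,0.03,0,0,0,0.2,0.19,0.025,0.03,0,0,0,0.2,0.19,0.025,0.04,0,0,0,0.2,0.19,0.025,0.05,0,0,0,0.2,0.19,0.025,0.05,0,0,0,0.2]' >/dev/null; python3 -m pendant '[0.013,0,0.02,0,0,0,0.2,0,0,0,0,0,0,0.2,0,0,0,0,0,0,0.2]'|grep force; python3 w.py; python3 go.py 459.5 232 168 1.798
```

```text
contact_force: [1.0, -0.1, 0.1]
grasp_force: 0.0
wrist bar 4412 c [458.3 253.9] len 169 w [-6.4  9.7] yaw of +y off world y (ccw) 0.168 z 119.3
t 25.2 pos [457.5 230.2 257. ] phi 1.8 tilt 0.07 gap 51.0 F [ 0.2 -0.8  0. ]
shift units, old axes [0.005 0.008 0.297] | after turning [0.004 0.008 0.297] turn units rz 0.02
```

```bash
python3 -m pendant '[0.005,0.007,0.1,0,0,0,0.2,0,0,0.1,0,0,0,0.2,0,0,0.08,0,0,0,0.2,0,0,0.016,0,0,0,0.2,0,0,0,0,0,0,0.2]' | grep -E "pos|force"; python3 -m pendant '[0,0,0,0,0,0,-1,0,0,0,0,0,0,-1,0,0,0,0,0,0,-1,0,0,0,0,0,0,-1]' 60|grep -E "pos|force|gap"; python3 -m pendant '[0,0,-0.05,0,0,0,-1,0,0,-0.1,0,0,0,-1,0,0,-0.12,0,0,0,-1,0,0,-0.12,0,0,0,-1,0,0,-0.08,0,0,0,-1]' |grep -E "pos|force|gap"; python3 go.py 511 45 311 1.663
```

```text
eef_pos: [458.8, 232.9, 168.2]
contact_force: [-0.1, 0.3, -0.8]
grasp_force: 0.0
eef_pos: [459.3, 233.8, 168.6]
contact_force: [1.0, -0.0, 5.3]
finger_gap: 10.6
grasp_force: 59.2
eef_pos: [457.2, 233.5, 310.3]
contact_force: [-0.4, 0.7, -2.9]
finger_gap: 10.8
grasp_force: 58.9
t 26.95 pos [457.2 233.5 310.3] phi 1.802 tilt 0.04 gap 10.8 F [-0.4  0.7 -2.9]
shift units, old axes [-0.653  0.03  -0.002] | after turning [-0.642  0.121 -0.002] turn units rz 1.6
```

```bash
python3 -m pendant '[0,0,0,0,0,0.8,-1,-0.06,0.01,0,0,0,0.8,-1,-0.13,0.02,0,0,0,0,-1,-0.14,0.03,0,0,0,0,-1,-0.14,0.03,0,0,0,0,-1]' >/dev/null;  python3 -m pendant '[-0.11,0.02,0,0,0,0,-1,-0.06,0.01,0,0,0,0,-1,0,0,0,0,0,0,-1]'  >/dev/null; python3 go.py 591 52.5 272 1.663
```

```text
t 27.95 pos [512.7  44.9 308.3] phi 1.66 tilt 0.09 gap 10.5 F [ 0.1 -0.6 -4.3]
shift units, old axes [0.002 0.263 0.121] | after turning [0.001 0.262 0.121] turn units rz -0.04
```

```bash
python3 -m pendant '[0.002,0.05,0.02,0,0,0,-1,0,0.08,0.03,0,0,0,-1,0,0.08,0.04,0,0,0,-1,0,0.053,0.03,0,0,0,-1,0,0,0,0,0,0,-1]' | grep -E "contact"; python3 go.py 591 52.5 238 1.663;  python3 -m pendant '[-0.003,0,0.04,0,0,0,-1,0,0,0.05,0,0,0,-1,0,0,0.025,0,0,0,-1,0,0,0,0,0,0,-1]' | grep -E "pos|contact"; python3 -m pendant '[0,0,0.008,0,0,0,-1,0,0,0,0,0,0,-1]' | grep -E "pos|contact"
```

```text
contact_force: [-1.3, -0.8, -3.0]
t 28.57 pos [591.9  54.8 271.4] phi 1.664 tilt 0.1 gap 10.5 F [-1.3 -0.8 -3. ]
shift units, old axes [-0.007 -0.004  0.112] | after turning [-0.007 -0.004  0.111] turn units rz 0.01
eef_pos: [590.9, 52.8, 237.4]
contact_force: [-0.2, 0.0, -3.5]
eef_pos: [591.5, 52.9, 236.0]
contact_force: [0.4, -0.4, -3.1]
```

```bash
python3 -m pendant '[0,0,0.007,0,0,0,-1,0,0,0.005,0,0,0,-1,0,0,0,0,0,0,-1]' | grep -E "pos|contact";  python3 -m pendant '[0,0,0.003,0,0,0,-1,0,0,0,0,0,0,-1]' | grep -E "pos|contact"
```

```text
eef_pos: [592.0, 52.9, 233.3]
contact_force: [-0.8, 0.5, 4.0]
eef_pos: [592.0, 52.9, 233.2]
contact_force: [-2.3, -0.6, 8.0]
```

```bash
python3 -m pendant '[0,0,0,0,0,0,-0.15,0,0,0,0,0,0,-0.15,0,0,0,0,0,0,-0.15]' | grep -E "pos|contact|gap";  python3 -m pendant '[0,0,-0.05,0,0,0,-0.15,0,0,-0.1,0,0,0,-0.15,0,0,-0.15,0,0,0,-0.15,0.02,-0.19,0,0,0,0.83,-0.15,0.1,-0.17,0,0,0,0,-0.15]' | grep -E "pos|contact|gap"; python3 -m pendant '[0.1,0,0,0,0,0,0,0,0,0,0,0,0,0]' >/dev/null
python3 - <<'E'
from h import *
from workcell import eyes
d=eyes.read_camera("side"); P=cloud(d); z=P[...,2]; v,u=np.mgrid[:480,:640]; X=P[...,0];Y=P[...,1]
cv2.imwrite("pics/s5.png",d["image"][:,:,::-1])
line(P[(z>104)&(z<130)&(u>200)&(u<340)&(v>275)&(v<440)&(X>380)&(X<520)&(Y<500)&(Y>280)],"red")
E
python3 go.py 450.5 397 240 1.59
```

```text
eef_pos: [591.3, 52.9, 231.0]
contact_force: [-0.4, -0.1, -0.3]
finger_gap: 35.8
eef_pos: [482.0, 81.9, 322.8]
contact_force: [0.3, 1.3, -0.7]
finger_gap: 36.6
red 502 c [450.3 399.2] len 128 w [-4.2  6.7] yaw of +y off world y (ccw) 0.023 z 118.5
t 31.25 pos [482.3 113.1 322.4] phi 1.592 tilt 0.14 gap 43.0 F [0.2 0.  0. ]
shift units, old axes [ 0.948 -0.086  0.274] | after turning [ 0.948 -0.088  0.275] turn units rz 0.02
```

View pics/s5.png

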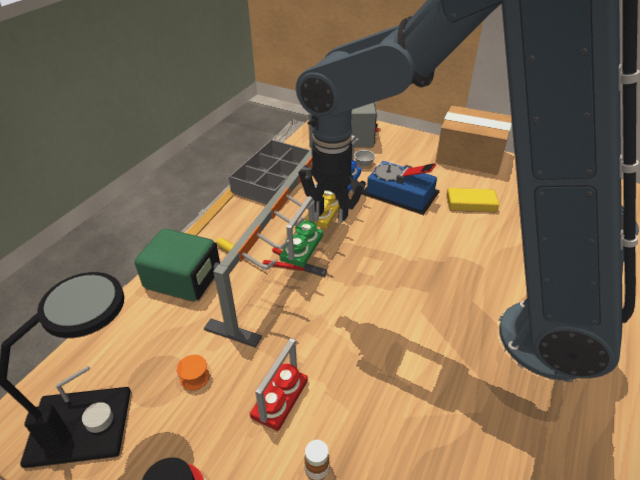

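Green hangs on hook 2 at (300,240). Red still stands at (280,395), measured at (450.3, 398). I'll go there.

```bash
python3 -m pendant '[0.15,-0.017,0.03,0,0,0,0.2,0.19,-0.017,0.03,0,0,0,0.2,0.19,-0.017,0.04,0,0,0,0.2,0.19,-0.017,0.05,0,0,0,0.2,0.19,-0.017,0.05,0,0,0,0.2]' >/dev/null; python3 -m pendant '[0.04,0,0.02,0,0,0,0.2,0,0,0,0,0,0,0.2,0,0,0,0,0,0,0.2]'|grep force; python3 w.py; python3 go.py 450.5 398 168 1.592
```

```text
contact_force: [-1.2, 0.4, 0.1]
grasp_force: 0.0
wrist bar 4125 c [453.4 398. ] len 126 w [-5.4  5.4] yaw of +y off world y (ccw) 0.023 z 119.3
t 32.3 pos [451.9 395.6 255.9] phi 1.588 tilt 0.04 gap 51.3 F [ 0.9 -0.5  0.5]
shift units, old axes [ 0.008 -0.005  0.293] | after turning [ 0.008 -0.004  0.293] turn units rz -0.05
```

```bash
python3 -m pendant '[0.007,-0.002,0.1,0,0,0,0.2,0,0,0.1,0,0,0,0.2,0,0,0.077,0,0,0,0.2,0,0,0.015,0,0,0,0.2,0,0,0,0,0,0,0.2]' | grep -E "pos|force"; python3 -m pendant '[0,0,0,0,0,0,-1,0,0,0,0,0,0,-1,0,0,0,0,0,0,-1,0,0,0,0,0,0,-1]' 60|grep -E "pos|force|gap"; python3 -m pendant '[0,0,-0.05,0,0,0,-1,0,0,-0.1,0,0,0,-1,0,0,-0.12,0,0,0,-1,0,0,-0.12,0,0,0,-1,0,0,-0.08,0,0,0,-1]' |grep -E "pos|force|gap"; python3 go.py 497 194 311 1.663
```

```text
eef_pos: [451.1, 398.6, 168.4]
contact_force: [-0.6, -0.2, 0.7]
grasp_force: 0.0
eef_pos: [451.3, 399.6, 168.7]
contact_force: [1.5, -1.8, 4.8]
finger_gap: 10.6
grasp_force: 59.3
eef_pos: [449.6, 399.2, 310.3]
contact_force: [-0.3, 0.0, -4.0]
finger_gap: 11.0
grasp_force: 58.8
t 34.05 pos [449.6 399.2 310.3] phi 1.59 tilt 0.03 gap 11.0 F [-0.3  0.  -4. ]
shift units, old axes [-0.687  0.145 -0.003] | after turning [-0.696  0.094 -0.002] turn units rz -0.83
```

```bash
python3 -m pendant '[0,0,0,0,0,-0.83,-1,-0.07,0.01,0,0,0,0,-1,-0.13,0.02,0,0,0,0,-1,-0.14,0.02,0,0,0,0,-1,-0.14,0.02,0,0,0,0,-1]' >/dev/null;  python3 -m pendant '[-0.14,0.02,0,0,0,0,-1,-0.076,0.004,0,0,0,0,-1,0,0,0,0,0,0,-1]'  >/dev/null; python3 go.py 577 202 272 1.663
```

```text
t 35.05 pos [496.9 191.3 308. ] phi 1.658 tilt 0.18 gap 10.4 F [-0.8  2.1 -3.5]
shift units, old axes [0.012 0.269 0.119] | after turning [0.011 0.269 0.12 ] turn units rz -0.06
```

```bash
python3 -m pendant '[0.005,0.05,0.02,0,0,0,-1,0,0.08,0.03,0,0,0,-1,0,0.08,0.04,0,0,0,-1,0,0.058,0.03,0,0,0,-1,0,0,0,0,0,0,-1]' | grep -E "contact"; python3 go.py 577 202 238 1.663;  python3 -m pendant '[-0.002,0,0.04,0,0,0,-1,0,0,0.05,0,0,0,-1,0,0,0.025,0,0,0,-1,0,0,0,0,0,0,-1]' | grep -E "pos|contact"; python3 -m pendant '[0,0,0.008,0,0,0,-1,0,0,0,0,0,0,-1]' | grep -E "pos|contact"
```

```text
contact_force: [-0.6, 0.2, -4.1]
t 35.67 pos [578.2 203.3 271.3] phi 1.663 tilt 0.09 gap 10.6 F [-0.6  0.2 -4.1]
shift units, old axes [-0.004 -0.004  0.111] | after turning [-0.004 -0.004  0.111] turn units rz 0.0
eef_pos: [577.0, 202.1, 237.5]
contact_force: [0.7, -0.2, -3.4]
eef_pos: [577.5, 202.1, 236.0]
contact_force: [-0.1, 1.1, -3.7]
```

```bash
python3 -m pendant '[0,0,0.007,0,0,0,-1,0,0,0.005,0,0,0,-1,0,0,0.002,0,0,0,-1,0,0,0,0,0,0,-1]' | grep -E "pos|contact"; python3 -m pendant '[0,0,0,0,0,0,-0.15,0,0,0,0,0,0,-0.15,0,0,0,0,0,0,-0.15]' | grep -E "pos|contact|gap";  python3 -m pendant '[0,0,-0.05,0,0,0,-0.15,0,0,-0.1,0,0,0,-0.15,0,0,-0.15,0,0,0,-0.15,0.05,-0.19,0,0,0,0,-0.15,0.15,-0.13,0,0,0,0,-0.15]' | grep -E "pos|contact|gap"; python3 -m pendant '[0.2,-0.05,0,0,0,0,0,0.2,-0.05,0,0,0,0,0,0.2,-0.05,0,0,0,0,0,0,0,0,0,0,0,0,0,0,0,0,0,0,0]'|grep pos
python3 - <<'E'
from h import *
from workcell import eyes
d=eyes.read_camera("top"); P=cloud(d); z=P[...,2]; X=P[...,0];Y=P[...,1]
i=d["image"][:,:,::-1]; a=cv2.resize(i[80:350,80:540],(782,459)); b=cv2.resize(i[215:325,430:530],(255,280)); a[:280,:255]=b
cv2.imwrite("pics/t6.png",a)
for k,(x,y) in enumerate([(618,-246.5),(604.5,-97),(591,52.5),(577,201.5)]):
    m=(z>165)&(z<195)&(abs(X-x)<30)&(abs(Y-y)<70); line(P[m],f"hung {k} seat {x,y}")
E
```

```text
eef_pos: [578.2, 202.2, 233.5]
contact_force: [-1.6, -0.3, 5.6]
eef_pos: [577.5, 202.1, 231.5]
contact_force: [-0.4, 0.0, -0.2]
finger_gap: 36.1
eef_pos: [475.4, 252.3, 323.2]
contact_force: [-0.4, 1.4, 0.1]
finger_gap: 35.8
eef_pos: [415.0, 428.1, 322.1]
hung 0 seat (618, -246.5) 499 c [ 617.3 -247.8] len 127 w [-12.2  23.1] yaw of +y off world y (ccw) 0.077 z 183.8
hung 1 seat (604.5, -97) 486 c [603.6 -99.3] len 127 w [-12.2  22.2] yaw of +y off world y (ccw) 0.066 z 184.1
hung 2 seat (591, 52.5) 493 c [590.   50.8] len 126 w [-11.8  23.7] yaw of +y off world y (ccw) 0.078 z 184.0
hung 3 seat (577, 201.5) 490 c [576.6 200.1] len 126 w [-12.4  23.1] yaw of +y off world y (ccw) 0.078 z 183.7
```

View pics/t6.png

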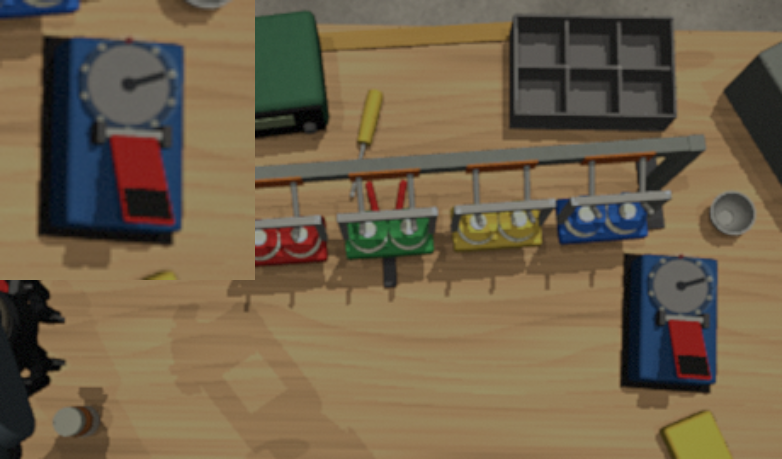

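All four caddies hang within about 3 mm of their seats. The dial pointer runs from (130,85) to (163,75), about 287° counter-clockwise, which is 8 steps, and the paddle is up. I'm handing in.

```bash
python3 -c "
from workcell import close_job; print(close_job())"
```

```text
the job is handed in; nothing more can be done
None
```

I hung all four caddies, each on its own hook, and pressed the paddle 8 times; the last top view showed the dial at 8, the paddle up and the robot clear, and I handed the job in at about 38 s (no verdict came back).

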